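# Load a carton into the bench lane and index the follower up to the row

## Robot

A 6-joint arm with a two-finger parallel gripper is mounted at the origin on a cart in front of the work surface, level with it; the furniture and walls round the work are solid. World frame = base frame: x ahead of the robot, y to its left, z up, the work surface at z = 0. Lengths are in mm, angles in degrees, forces in N, time in s.
With the tool pointing down it reaches from about 350 to 850 mm from the base axis. Payload 8.1 kg.
Tool frame: the origin (TCP) lies between the finger pads; the fingertips stand 25 mm ahead of it and the grasp point (between the pads) lies 6 mm ahead of it (r.tcp_to_tips is the distance from the TCP to the fingertips, in mm); z points along the fingers, y is the line along which they close (so a half turn about z gives the same grasp; the last joint's range is limited). The gripper opens to 85 mm and grips with 20 to 120 N. Pads are 22 mm wide; open, the fingers measure 114 mm over their backs; the gripper's body (76 mm by 85 mm) begins 54 mm behind the grasp point. The pads swing forward as they close: fully open they stand 13 mm farther back than shut.
Start: joints at [-74.049, 7.471, 85.268, -0, 87.261, -4.893], TCP at [213.517, -560.728, 256.292] pointing down, gripper open.
Joint ranges: [-169.43, 169.43], [-51.17, 129.36], [1.28, 143.12], [-76.62, 256.62], [0, 156.53], [-152.29, 152.29]. Speed limits (degrees/s): [136.94, 136.94, 159.86, 180, 180, 180].

## Interface

Orientations are given as [roll, pitch, yaw] about the fixed x, y, z axes, in that order (R = Rz(yaw) Ry(pitch) Rx(roll)).
In Python, from bench import r gives the robot as it stands.
- The arm moves only by the tool apply_moves, never from a script. Its arguments are lists of equal length, an entry for each row: "angular": the turn, a rotation vector about the world's x, y, z in units of 8 degrees (1.0 is 8 degrees), a list of three; "travel": the shift along the world's x, y, z in units of 40 mm (1.0 is 40 mm), a list of three; "jaw": the opening, from 0 (shut) to 1 (fully open). A call has 1 to 20 rows; each row shifts and turns the commanded pose from where the row before left it; what a row does not reach is not made up. A row lasts 1/8 s, in which the tool goes at most 62.5 mm and 10.7 degrees, less where a joint would pass 70% of its speed; a pose out of reach is approached as far as the arm can. A call is refused whole if a number of a shift passes 1 or a number of a turn 1, either way. A call with a gripper value outside its range is refused whole. The fingers move at their own pace and stop on an object; "force" is the grip in N (left out, the last holds). Time passes only in rows, so rows that do not move let the fingers close. It gives the time, the measured TCP pose, the force, the opening and the grip force at its end, in the units of the state.
- r.sense(): the state, without advancing time (a new reading comes with each control period).
- r.snapshot(name): name is "scene" or "top" or "wrist"; returns a dict with "color" (420x560x3 uint8, red, green, blue), "fx", "fy", "cx", "cy" (pixels), "R" (3x3) and "t" (3): a world point X has camera coordinates R X + t; the wrist camera has in their place "mount" (4x4, takes a point from camera to tool coordinates, whose origin is the TCP and whose axes are the flange's). Camera axes: x right, y down, z forward; pixel columns grow to the right and rows downward; lengths in mm; the calibration is good to about 2 mm. A picture is of the moment at which its call begins: read the wrist's pose just before it. There is no depth.
- r.hand_in(): hands the job in; it is judged then, once.
The state is a dict: "time": time; "joint_pos": joint angles; "qd": joint speeds; "joint_efforts": joint torques, N m; "tool_pos": TCP position; "tcp_rot": TCP orientation; "ft_force": force on the tool from outside, world axes, zero at the start; "wrist_torque": the same for the moment, N m; "finger_gap": finger opening in mm; "grip_force": force on a finger pad.
Only numpy, scipy, OpenCV 4.12 (cv2) and the standard library are available. Lean on these libraries where they do the work, as an engineer would, in place of code of your own. Each camera call takes 0.05 s, during which the arm holds its last target. There are 200 camera calls.

## Task

Restock the carton lane: push the carton that stands in front of the loading gap straight into the lane, then push the follower along its rail until the four cartons are closed up against the end stop and its sprung pin has dropped into the notch there (it clicks through other notches on the way). Do it all by pushing with the fingertips: pinch or lift nothing, do not tip or crush a carton, and leave the other things on the worktop where they are.

Things in the scene. Friction and masses are not known exactly. Their poses are not given: they have to be found in the camera images.
- lane: lane of bent sheet steel screwed to the worktop, open below: cartons stand and slide on the worktop itself. Origin on the worktop; own y runs along the lane, own x across it, away from the robot. 64 mm wide inside (x = -32 to +32), back fence 48 mm high at x = +32, front kerb 14 mm high at x = -32. Nothing on it stands higher than 112 mm
- gap_mid (a point): point on the worktop midway across the lane (lane x = 0) in the middle of the loading gap in the front kerb. The gap is 78 mm wide along the lane (lane y = -23 to +55 mm); the kerb ends are bent out by up to 11 mm to lead things in. Axes as the lane's
- stop_face (a point): point on the worktop at the foot of the end stop's inner face (lane y = -150 mm), midway across the lane. The steel stop is 55 mm high; the row closes up towards it (lane -y)
- notch_4 (a point): middle of the rail notch in which the follower's pin sits behind four cartons. The dark steel rail runs behind the fence at lane x = +50 mm, its top 56 mm high, with six notches 34 mm apart (row lengths of 2 to 7 cartons), each 10 mm wide; this is the third from the end stop. The pin sits 18 mm behind (lane +y of) the paddle's front face
- follower (a joint): travel of the follower along the rail towards the stop, m. Gap from its paddle's face to the stop = 0.255 - value. Notches at 0.0205, 0.0545, 0.0885, 0.1225 (for four cartons: leaves 132.5 mm, they need 130), 0.1565, 0.1905. Friction about 1 N; at a notch the pin drops, the push falls to nothing and the follower is drawn in by 2 mm or so; then the push rises to 5 to 8 N before it leaves the notch
- index_pin (a joint): height of the follower's sprung pin with its roller and black knob, m: about -0.0003 riding on the top of the rail, about -0.0028 dropped fully into a notch
- follower_pad (a point): middle of the ribbed black thumb pad on the rear (lane +y) side of the follower's steel paddle, on the pad's outer face, 64 mm above the worktop. Pad 38 mm across the lane, 26 mm high; paddle 56 mm wide, 4 to 84 mm above the worktop. Push here towards lane -y. At least 25 mm free behind it, then a tie bar 14 mm high. Moves with the follower
- carton_3_mid (a point): point at the centre (half-way up) of a folding carton, 50 x 34 x 80 mm (its own x, y, z), standing upright, about 30 g. The one in front of the loading gap: own x points roughly into the lane (lane +x), its 34 mm side faces the robot. It stands between kerb and fence when its centre is within 7 mm of the lane's middle; pushed below half height it does not tip
- carton_0_mid (a point): point at the centre (half-way up) of a folding carton, 50 x 32 x 82 mm (its own x, y, z), standing upright, about 30 g; one of the three that stand in the lane between end stop and gap, in any order, with gaps between them; thin side along the lane
- carton_1_mid (a point): point at the centre (half-way up) of a folding carton, 56 x 34 x 70 mm (its own x, y, z), standing upright, about 30 g; one of the three in the lane
- carton_2_mid (a point): point at the centre (half-way up) of a folding carton, 60 x 30 x 78 mm (its own x, y, z), standing upright, about 30 g; one of the three in the lane
- two_way_radio: bystander: black hand radio lying on the worktop to the right, 151 x 58 x 31 mm, origin under its centre
- vial_21: bystander: screw-cap vial 28 mm across, 59 mm high, left of the lane; origin at its foot
- vial_06: bystander: screw-cap vial 36 mm across, 65 mm high, right of the lane's end stop; origin at its foot

How it is judged (in metres and radians):
On the way, in this order (a step that is already met when the one before it is completed fails the run):
1. the fourth carton stands upright in the lane, between kerb and fence, in the loading gap (x of carton_3_mid in the frame of lane between -0.011 and 0.011 m and angle between carton_3_mid's own z axis and vertical below 0.12 rad and height (world z) of carton_3_mid below 0.046 m and y of carton_3_mid in the frame of lane between -0.03 and 0.06 m), for 0.2 s.
2. the follower's pin has dropped into the notch for four cartons (value of joint follower between 0.1185 and 0.1265 m and value of joint index_pin below -0.0015 m), for 0.2 s.
At the end, for the whole second after the job is handed in: The follower sits in the notch for four cartons (travel 0.1225 m, within 4 mm) with its pin dropped (below -1.5 mm); all four cartons stand upright (within 0.12 rad) on the worktop in the lane (clear of kerb and fence within 4 mm), between follower and end stop; the follower is at rest (all of step 2 and x of carton_0_mid in the frame of lane between -0.011 and 0.011 m and angle between each of carton_0_mid, carton_1_mid, carton_2_mid, carton_3_mid's own z axis and vertical below 0.12 rad and height (world z) of carton_0_mid below 0.047 m and y of carton_0_mid in the frame of lane between -0.15 and -0.0175 m and x of carton_1_mid in the frame of lane between -0.008 and 0.008 m and height (world z) of carton_1_mid below 0.041 m and y of carton_1_mid in the frame of lane between -0.15 and -0.0175 m and x of carton_2_mid in the frame of lane between -0.006 and 0.006 m and height (world z) of carton_2_mid below 0.045 m and y of carton_2_mid in the frame of lane between -0.15 and -0.0175 m and x of carton_3_mid in the frame of lane between -0.011 and 0.011 m and height (world z) of carton_3_mid below 0.046 m and y of carton_3_mid in the frame of lane between -0.15 and -0.0175 m and velocity of joint follower below 0.02 m/s); the robot touches nothing.
It fails at once if a carton is lifted off the worktop (its centre rises by more than 12 mm) (height (world z) of carton_0_mid above 0.053 m or height (world z) of carton_1_mid above 0.047 m or height (world z) of carton_2_mid above 0.051 m or height (world z) of carton_3_mid above 0.052 m).
It fails at once if a carton is tipped by more than 0.35 rad (angle between any of carton_0_mid, carton_1_mid, carton_2_mid, carton_3_mid's own z axis and vertical above 0.35 rad).
It fails at once if a carton is crushed: pressed with more than 35 N by the fingers or the follower (contact force between any of the fingers, follower and carton_0 above 35 N or contact force between any of the fingers, follower and carton_1 above 35 N or contact force between any of the fingers, follower and carton_2 above 35 N or contact force between any of the fingers, follower and carton_3 above 35 N).
It fails at once if another thing on the worktop is moved by more than 20 mm (distance of any of two_way_radio, vial_21, vial_06 from where it was at the start of the episode above 0.02 m).
It also fails if it takes over 51 s, if anything falls off the work surface, if the arm or the gripper's body presses on something with over 40 N, if the wrist force passes 120 N, or if a joint passes its speed limit or range.

## Working session

There is one attempt and no reset: what is moved stays moved. The work goes in short steps, Python scripts to look and compute and a tool call to move; the robot and the scene stay as the last step left them, time stands still between calls to the robot, and variables do not carry over. Pictures are saved under pics/ and viewed, at most 10 in all, crops included, and the job is handed in when it is done.

Besides the shell and the picture viewer there is one more tool, called after "Request:" in YAML: its name, and indented under it one key for each argument. apply_moves: Moves the arm, as the interface text tells. Its arguments: {"type":"object","properties":{"angular":{"type":"array"},"travel":{"type":"array"},"jaw":{"type":"array"},"force":{"type":"number"}},"required":["angular","travel","jaw"]}

```bash
mkdir -p pics; python3 - <<'E'
from bench import r
import cv2,pickle
print(r.sense(), r.tcp_to_tips)
d={}
for n in("scene","top"):
    s=r.snapshot(n); d[n]=s
    cv2.imwrite(f"pics/{n}0.png",cv2.resize(s["color"][:,:,::-1],(800,600),interpolation=cv2.INTER_CUBIC))
    print(n,s["fx"],s["fy"],s["cx"],s["cy"],s["R"],s["t"])
pickle.dump(d,open("cal.pkl","wb"))
E
```

```text
{'time': 0.0, 'joint_pos': array([-7.40486521e+01,  7.51569267e+00,  8.53314469e+01,  1.58097223e-04,
        8.72622118e+01, -4.89407754e+00]), 'qd': array([ 0.02782146, -0.07032371,  0.06847527,  0.0413461 ,  0.07940183,
       -0.07217511]), 'joint_efforts': array([-9.70478577e-04, -5.69403541e+01, -5.00549054e+01, -6.87056090e-04,
        1.49675715e-02, -2.92745847e-05]), 'tool_pos': array([ 213.37621989, -560.21669334,  255.21753246]), 'tcp_rot': array([-1.79891061e+02, -9.48651061e-03,  2.08454087e+01]), 'ft_force': array([ 0.27046275, -0.46129459,  0.7914839 ]), 'wrist_torque': array([-0.0332004 ,  0.03450197, -0.03431094]), 'grip_force': 0.0, 'finger_gap': 85.3239419452588} 25.0
scene 519.6191041410485 519.6191041410485 280.8741124682806 206.48622417383262 [[-0.8086444  -0.58824093  0.00817582]
 [-0.29127514  0.38825898 -0.87430759]
 [ 0.51112917 -0.70938535 -0.48530341]] [ 425.01770726  246.44537136 1125.04455345]
top 407.46888208950526 407.46888208950526 283.45899759515726 215.0193180978214 [[ 0.00685684 -0.99996939  0.00376837]
 [-0.98987773 -0.00732176 -0.14173379]
 [ 0.14175704 -0.00275838 -0.98989764]] [ -31.50665108  583.69479055 1086.39928755]
```

View pics/scene0.png

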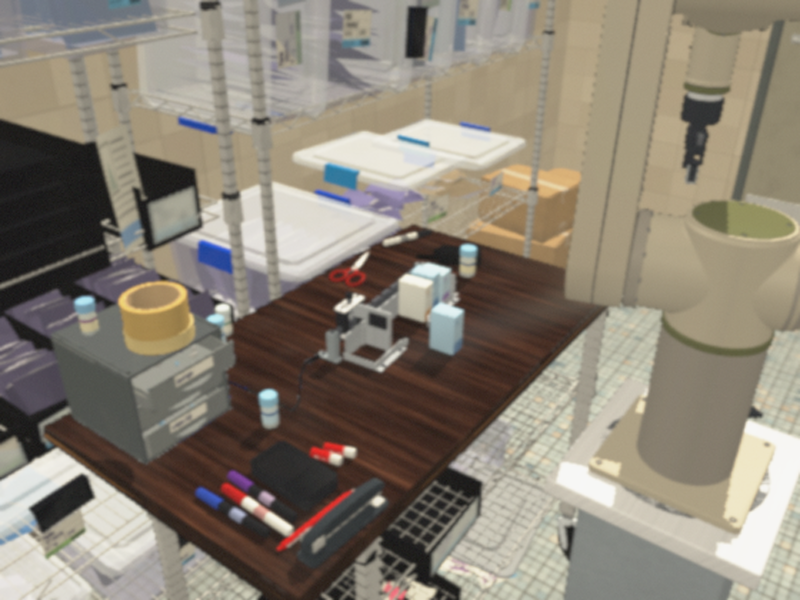

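View pics/top0.png

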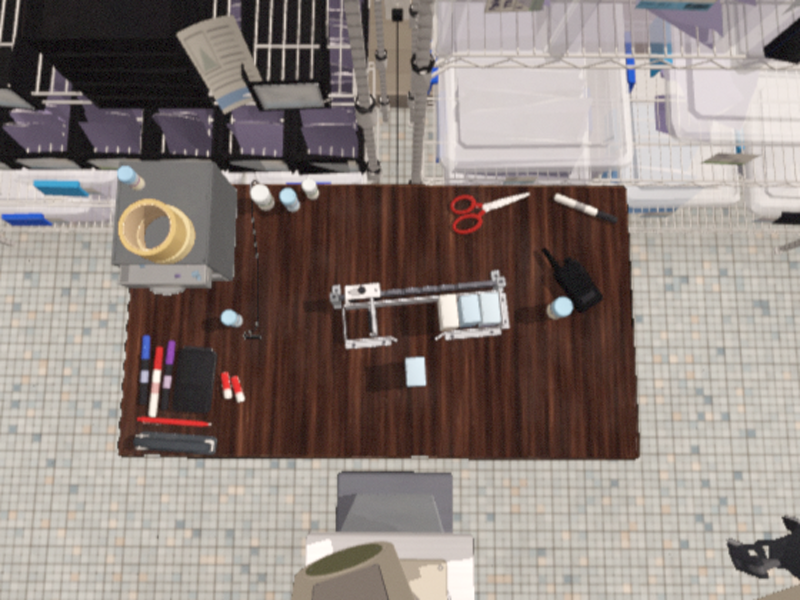

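The top view shows the lane at about x 335–508, y 275–345, with the stop on the right. The loose carton is at (415,372) and the follower's paddle at about (374,315). I'll zoom in there.

```bash
python3 - <<'E'
import cv2,pickle
d=pickle.load(open("cal.pkl","rb"))
im=d["top"]["color"][185:285,225:365,::-1]
cv2.imwrite("pics/topz.png",cv2.resize(im,(784,560),interpolation=cv2.INTER_CUBIC))
im=d["scene"]["color"][180:270,215:345,::-1]
cv2.imwrite("pics/scenez.png",cv2.resize(im,(780,540),interpolation=cv2.INTER_CUBIC))
E
```

```text
(no output)
```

View pics/topz.png

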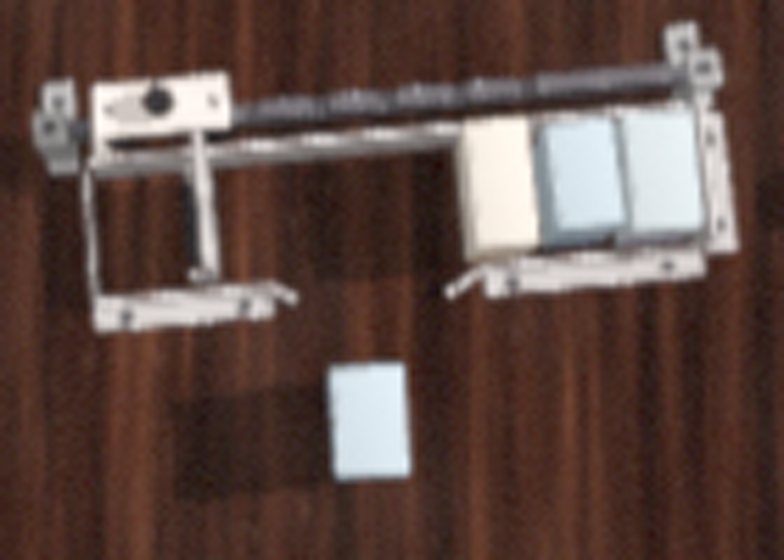

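View pics/scenez.png

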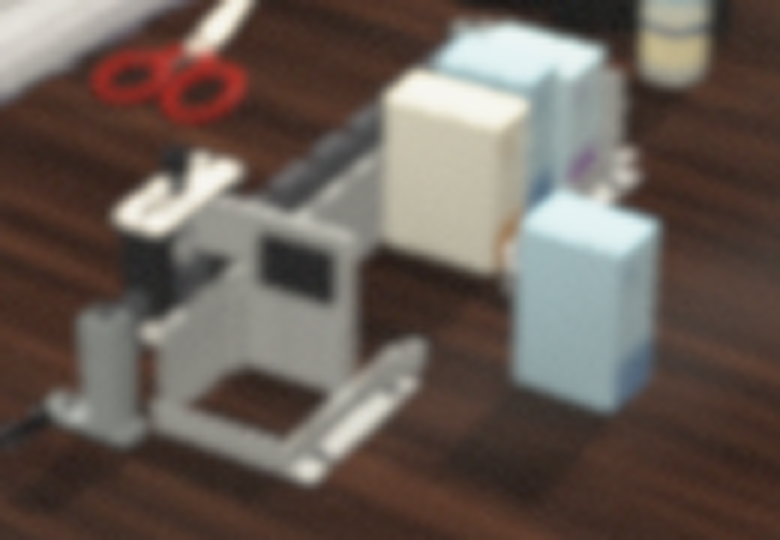

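The top zoom shows:
- the loose carton's top corners at about (328,366), (406,362), (411,476) and (334,480)
- the kerb's inner edges along (95,299)–(265,288) and (487,267)–(703,251)
- the fence top from (92,168) to (460,130)
- the paddle's top front edge along (207,130)–(217,275)
- the stop's inner face near u≈703

Three cartons stand next to the stop.

```bash
cat >h.py <<'E'
import numpy as np,pickle
d=pickle.load(open("cal.pkl","rb"))
def back(uv,z,s=d["top"],off=(225,185),k=5.6):
    p=(np.array(uv,float)+.5)/k-.5+np.array(off)
    ray=s["R"].T@np.array([(p[0]-s["cx"])/s["fx"],(p[1]-s["cy"])/s["fy"],1]); c=-s["R"].T@s["t"]
    return (c+ray*(z-c[2])/ray[2])[:2]
def proj(X,s=d["top"]):
    c=np.asarray(X,float)@s["R"].T+s["t"]; return c[:,:2]/c[:,2:]*s["fx"]+[s["cx"],s["cy"]]
E
python3 - <<'E'
from h import *
def pr(n,pts,z):
    P=np.array([back(p,z) for p in pts]); print(n,P.round(1).tolist()); return P
C=pr("carton3",[(328,366),(406,362),(411,476),(334,480)],80); print(C.mean(0), np.linalg.norm(C-np.roll(C,1,0),axis=1))
for n,pts,z in [("kerbL",[(95,299),(265,288)],14),("kerbR",[(487,267),(703,251)],14),("fencetop",[(92,168),(460,130)],48),("rail",[(240,120),(680,83)],56),
 ("paddle front",[(207,130),(217,275)],84),("stop",[(705,120),(706,245)],55),("flare tips",[(295,300),(450,295)],14),("kerbends",[(270,290),(485,267)],14),
 ("c_cream",[(460,120),(527,120),(536,250),(468,258)],70),("c_b1",[(538,125),(612,121),(625,228),(553,233)],80),("c_b2",[(618,112),(692,110),(703,233),(628,240)],80),("tie bar",[(88,175),(95,298)],14)]:
    P=pr(n,pts,z); v=P[1]-P[0]; print("   ang",np.degrees(np.arctan2(v[1],v[0])).round(1),"mean",P.mean(0).round(1))
E
```

```text
carton3 [[485.2, -27.1], [487.4, -63.9], [434.1, -66.3], [432.0, -30.3]]
[459.66418425 -46.89174665] [53.34789609 36.84573362 53.3477082  36.11957954]
kerbL [[521.7, 90.0], [527.9, 4.7]]
   ang -85.9 mean [524.8  47.3]
kerbR [[539.3, -107.0], [548.2, -216.0]]
   ang -85.3 mean [ 543.7 -161.5]
fencetop [[583.3, 89.5], [603.6, -91.4]]
   ang -83.6 mean [593.5  -1. ]
rail [[606.4, 16.8], [626.5, -199.0]]
   ang -84.7 mean [616.5 -91.1]
paddle front [[596.9, 31.4], [527.5, 25.7]]
   ang -175.3 mean [562.2  28.5]
stop [[608.3, -211.2], [546.7, -210.6]]
   ang 179.5 mean [ 577.5 -210.9]
flare tips [[522.0, -10.5], [525.0, -88.4]]
   ang -87.7 mean [523.5 -49.4]
kerbends [[526.9, 2.2], [539.3, -106.0]]
   ang -83.5 mean [533.1 -51.9]
c_cream [[604.9, -90.1], [605.2, -122.5], [542.0, -126.5], [537.9, -93.9]]
   ang -89.6 mean [ 572.5 -108.2]
c_b1 [[601.1, -126.9], [603.3, -162.3], [551.8, -168.0], [549.1, -133.7]]
   ang -86.4 mean [ 576.3 -147.7]
c_b2 [[607.7, -165.3], [609.0, -200.8], [549.6, -205.1], [546.0, -169.3]]
   ang -88.0 mean [ 578.1 -185.1]
tie bar [[584.6, 94.9], [522.2, 90.0]]
   ang -175.5 mean [553.4  92.5]
```

Request:
apply_moves:
  angular:
    - [0,0,-0.125]
    - [0,0,-0.125]
    - [0,0,-0.125]
    - [0,0,-0.125]
    - [0,0,-0.125]
    - [0,0,-0.125]
    - [0,0,-0.125]
    - [0,0,-0.125]
    - [0,0,-0.125]
    - [0,0,-0.125]
    - [0,0,-0.125]
    - [0,0,-0.125]
    - [0,0,-0.125]
    - [0,0,-0.125]
    - [0,0,-0.125]
    - [0,0,-0.125]
    - [0,0,0]
    - [0,0,0]
  travel:
    - [0.29,0.795,-0.125]
    - [0.29,0.795,-0.125]
    - [0.29,0.795,-0.125]
    - [0.29,0.795,-0.125]
    - [0.29,0.795,-0.125]
    - [0.29,0.795,-0.125]
    - [0.29,0.795,-0.125]
    - [0.29,0.795,-0.125]
    - [0.29,0.795,-0.125]
    - [0.29,0.795,-0.125]
    - [0.29,0.795,-0.125]
    - [0.29,0.795,-0.125]
    - [0.29,0.795,-0.125]
    - [0.29,0.795,-0.125]
    - [0.29,0.795,-0.125]
    - [0.29,0.795,-0.125]
    - [0,0,0]
    - [0,0,0]
  jaw: [0,0,0,0,0,0,0,0,0,0,0,0,0,0,0,0,0,0]

```text
time: 2.35
tool_pos: [398.8, -52.2, 176.1]
tcp_rot: [180.0, 0.0, 4.9]
ft_force: [0.5, -0.5, -0.4]
finger_gap: -0.3
grip_force: 0.0
```

Request:
apply_moves:
  angular:
    - [0,0,0]
    - [0,0,0]
    - [0,0,0]
    - [0,0,0]
    - [0,0,0]
    - [0,0,0]
    - [0,0,0]
    - [0,0,0]
    - [0,0,0]
    - [0,0,0]
    - [0,0,0]
    - [0,0,0]
    - [0,0,0]
    - [0,0,0]
    - [0,0,0]
    - [0,0,0]
    - [0,0,0]
  travel:
    - [0,0,-0.65]
    - [0,0,-0.65]
    - [0,0,-0.65]
    - [0,0,-0.65]
    - [0,0,-0.62]
    - [0,0,0]
    - [0.2,0.017,0]
    - [0.2,0.017,0]
    - [0.2,0.017,0]
    - [0.2,0.017,0]
    - [0.2,0.017,0]
    - [0.2,0.017,0]
    - [0.2,0.017,0]
    - [0.2,0.017,0]
    - [0.2,0.017,0]
    - [0.2,0.017,0]
    - [0,0,0]
  jaw: [0,0,0,0,0,0,0,0,0,0,0,0,0,0,0,0,0]

```text
time: 4.47
tool_pos: [479.7, -45.1, 47.6]
tcp_rot: [180.0, -0.0, 4.9]
ft_force: [0.3, 1.0, 0.0]
finger_gap: -0.2
grip_force: 0.0
```

```bash
python3 - <<'E'
from bench import r
import cv2
print(r.sense()["tool_pos"])
s=r.snapshot("top");a=cv2.resize(s["color"][185:285,225:365,::-1],(784,560),interpolation=cv2.INTER_CUBIC)
cv2.imwrite("pics/t1.png",a)
E
```

```text
[479.74793892 -45.11629046  47.60438545]
```

View pics/t1.png

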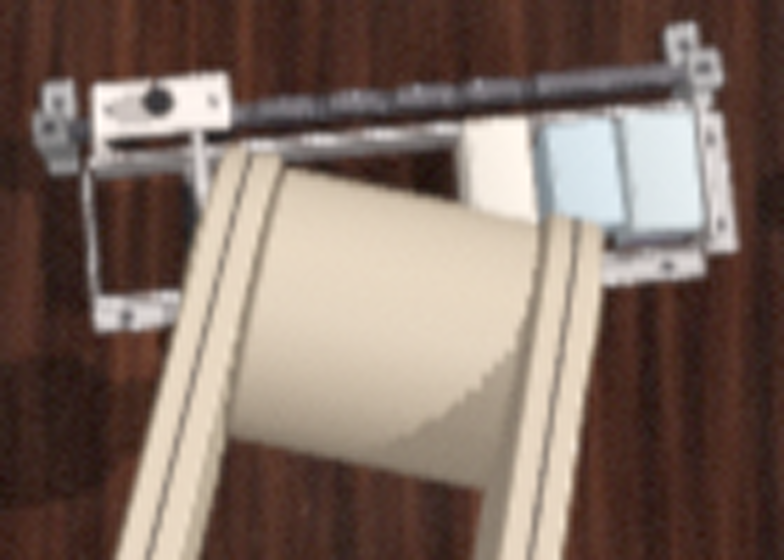

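The arm hides the gap in the top view, so I'll use the scene and wrist cameras instead.

```bash
python3 - <<'E'
from bench import r
import cv2,numpy as np
s=r.snapshot("scene");a=cv2.resize(s["color"][175:275,215:355,::-1],None,fx=4,fy=4,interpolation=cv2.INTER_CUBIC)
w=r.snapshot("wrist"); print(w["mount"],w["fx"],w["cx"],w["cy"])
b=w["color"][:,:,::-1]; b=cv2.resize(b,None,fx=.4,fy=.4,interpolation=cv2.INTER_AREA)
print(a.shape,b.shape)
c=np.zeros((570,560,3),np.uint8);c[:400]=a;c[402:570,:224]=b
cv2.imwrite("pics/t2.png",c)
E
```

```text
[[ 1.27999598e-03 -9.54684164e-01 -2.97618060e-01  7.58307402e+01]
 [ 9.99999140e-01  1.30706835e-03  1.08049309e-04 -2.24464894e-01]
 [ 2.85854183e-04 -2.97617942e-01  9.54685015e-01 -1.18159868e+02]
 [ 0.00000000e+00  0.00000000e+00  0.00000000e+00  1.00000000e+00]] 311.29550941766485 284.3868076676456 209.21624047819222
(400, 560, 3) (168, 224, 3)
```

View pics/t2.png

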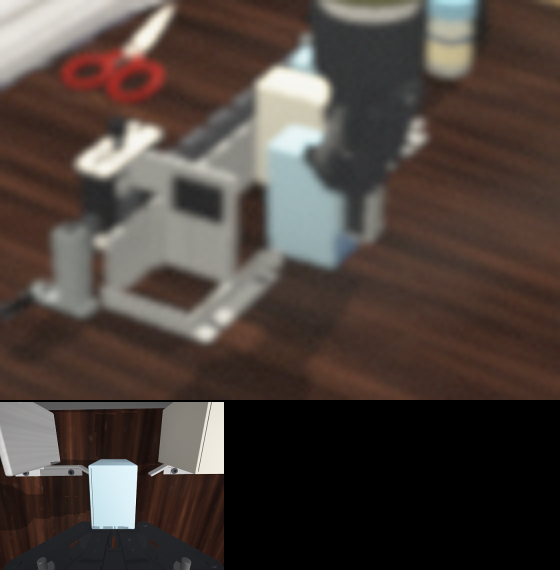

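The wrist view looks down on the carton. Its top face spans about u 89–137 and v 466–528, upright and flush against the fingers. The flared kerb tips are near (90,473) and (150,474). Next I'll compute positions from these.

```bash
cat >>h.py <<'E'
G=np.array([564,-46.]);yaw=np.radians(4.9);ex=np.array([np.cos(yaw),np.sin(yaw)]);ey=np.array([-ex[1],ex[0]])
def lane(P): q=np.asarray(P)-G; return np.array([q@ex,q@ey+16])
def wback(uv,z,w,st):
    from scipy.spatial.transform import Rotation as Ro
    Rt=Ro.from_euler("xyz",st["tcp_rot"],degrees=True).as_matrix(); M=np.asarray(w["mount"])
    ray=Rt@M[:3,:3]@np.array([(uv[0]-w["cx"])/w["fx"],(uv[1]-w["cy"])/w["fy"],1]); c=Rt@M[:3,3]+st["tool_pos"]
    return (c+ray*(z-c[2])/ray[2])[:2]
E
python3 - <<'E'
from h import *; from bench import r
st=r.sense(); w=r.snapshot("wrist")
import cv2
print("tcp lane",lane(st["tool_pos"][:2]).round(1), "tcprot",st["tcp_rot"].round(2))
f=lambda u,v,z:lane(wback((u/.4,(v-402)/.4),z,w,st)).round(1)
for n,u,v,z in[("farL",89,466,80),("farR",137,466,80),("nearL",91,528,80),("nearR",134,528,80),("tipL",90,473,14),("tipR",150,474,14)]: print(n,f(u,v,z))
g=cv2.resize(w["color"][130:340,150:420,::-1],None,fx=2.6,fy=2.6,interpolation=cv2.INTER_CUBIC); cv2.imwrite("pics/w1.png",g)
E
```

```text
tcp lane [-84.8  24.2] tcprot [-1.7999e+02  3.0000e-02  4.8500e+00]
farL [-21.4  41.3]
farR [-21.4   8.4]
nearL [-71.2  42.6]
nearR [-71.2   8. ]
tipL [-39.8  53.7]
tipR [-41.  -20.5]
```

View pics/w1.png

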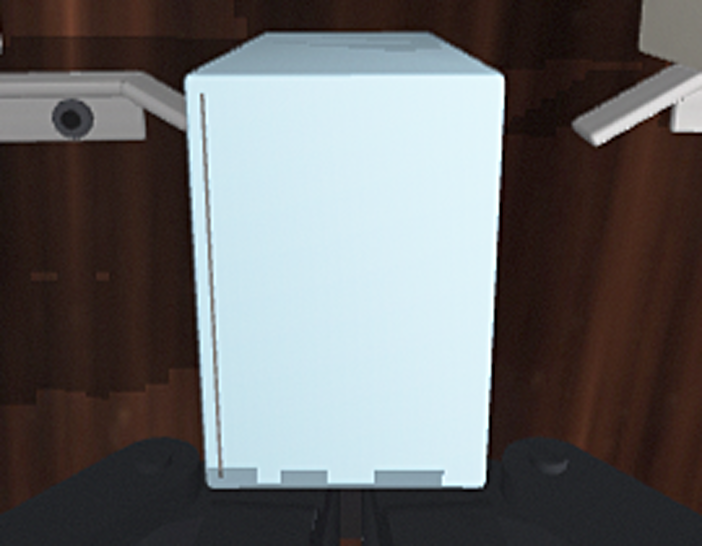

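Request:
apply_moves:
  angular:
    - [0,0,0]
    - [0,0,0]
    - [0,0,0]
    - [0,0,0]
    - [0,0,0]
    - [0,0,0]
    - [0,0,0]
    - [0,0,0]
    - [0,0,0]
    - [0,0,0]
    - [0,0,0]
    - [0,0,0]
    - [0,0,0]
    - [0,0,0]
  travel:
    - [0.115,0.01,0]
    - [0.115,0.01,0]
    - [0.115,0.01,0]
    - [0.115,0.01,0]
    - [0.115,0.01,0]
    - [0.115,0.01,0]
    - [0.115,0.01,0]
    - [0.115,0.01,0]
    - [0.115,0.01,0]
    - [0.115,0.01,0]
    - [0,0,0]
    - [-0.3,-0.026,0]
    - [-0.4,-0.034,0]
    - [0,0,0]
  jaw: [0,0,0,0,0,0,0,0,0,0,0,0,0,0]

```text
time: 6.42
tool_pos: [495.5, -43.5, 47.0]
tcp_rot: [-180.0, 0.1, 4.8]
ft_force: [-1.3, -0.2, -0.4]
finger_gap: -0.5
grip_force: 0.0
```

```bash
python3 - <<'E'
from h import *; from bench import r
import cv2
st=r.sense(); w=r.snapshot("wrist"); pickle.dump((st,w),open("w2.pkl","wb"))
print("tcp lane",lane(st["tool_pos"][:2]).round(1),st["tool_pos"].round(1))
cv2.imwrite("pics/w2.png",cv2.resize(w["color"][0:400,:,::-1],(784,560),interpolation=cv2.INTER_CUBIC))
E
```

```text
tcp lane [-68.1  24.4] [495.5 -43.5  47. ]
```

View pics/w2.png

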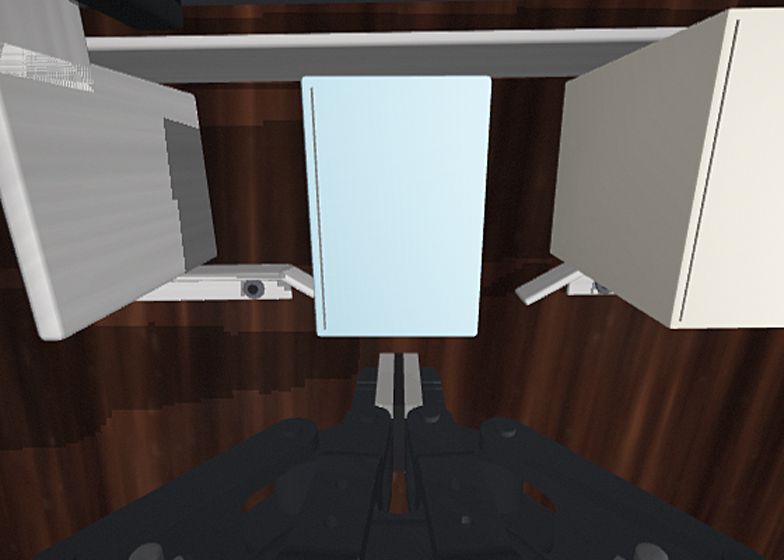

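The carton's top face spans about (303,77)–(490,77) and (317,336)–(478,336). The fence foot is behind it at v≈80, its top inner edge is at v≈44, and the kerb's inner edge runs at v≈264. I'll turn these into lane x.

```bash
python3 - <<'E'
from h import *
st,w=pickle.load(open("w2.pkl","rb"))
k=1.4
for n,u,v,z in[("farL",303,77,80),("farR",490,77,80),("nearL",317,336,80),("nearR",478,336,80),("fence foot L",200,84,0),("fence foot R",550,79,0),("fence top in L",200,50,48),("fence top in R",600,40,48),
 ("kerbtop L",240,265,14),("tipR",520,303,14),("cream nearL top",672,327,78),("cream farL top",727,12,78),("paddle base",217,250,4),("pad top R edge front",62,335,84)]:
    print(n,lane(wback((u/k,v/k),z,w,st)).round(1))
E
```

```text
farL [21.3 41.4]
farR [21.3  8.2]
nearL [-28.3  41.6]
nearR [-28.3   7.6]
fence foot L [31.8 92.9]
fence foot R [ 33.3 -27.7]
fence top in L [32.2 72. ]
fence top in R [ 34.4 -23.6]
kerbtop L [-29.   80.9]
tipR [-43.3 -20. ]
cream nearL top [-27.  -34.3]
cream farL top [ 31.9 -32.8]
paddle base [-25.7  92.6]
pad top R edge front [-26.4  92.1]
```

Request:
apply_moves:
  angular:
    - [0,0,0]
    - [0,0,0]
    - [0,0,0]
    - [0,0,0]
    - [0,0,0]
    - [0,0,0]
    - [0,0,0]
    - [0,0,0]
    - [0,0,0]
    - [0,0,0]
    - [0,0,0]
    - [0,0,0]
    - [0,0,0]
    - [0,0,0]
    - [0,0,0]
    - [0,0,0]
  travel:
    - [0.3,0.025,0]
    - [0.24,0.02,0]
    - [0.1,0.009,0]
    - [0.08,0.007,0]
    - [0.06,0.005,0]
    - [0,0,0]
    - [-0.3,-0.026,0]
    - [-0.5,-0.043,0]
    - [0,0,0.95]
    - [0,0,0.95]
    - [0,0,0.95]
    - [0,0,0.95]
    - [0.53,0.9,0]
    - [0.53,0.9,0]
    - [0.53,0.9,0]
    - [0,0,0]
  jaw: [0,0,0,0,0,0,0,0,0,0,0,0,0,0,0,0]

```text
time: 8.48
tool_pos: [559.8, 66.4, 199.2]
tcp_rot: [-180.0, 0.0, 5.0]
ft_force: [0.1, 1.0, 0.6]
finger_gap: 0.5
grip_force: 0.0
```

```bash
python3 - <<'E'
from h import *; from bench import r
import cv2
st=r.sense(); w=r.snapshot("wrist"); pickle.dump((st,w),open("w3.pkl","wb"))
print("tcp lane",lane(st["tool_pos"][:2]).round(1),st["tool_pos"].round(1),st["time"],st["ft_force"].round(1))
cv2.imwrite("pics/w3.png",cv2.resize(w["color"][0:400,:,::-1],(784,560),interpolation=cv2.INTER_CUBIC))
E
```

```text
tcp lane [  5.4 128.3] [559.8  66.4 199.2] 8.475 [0.1 1.  0.6]
```

View pics/w3.png

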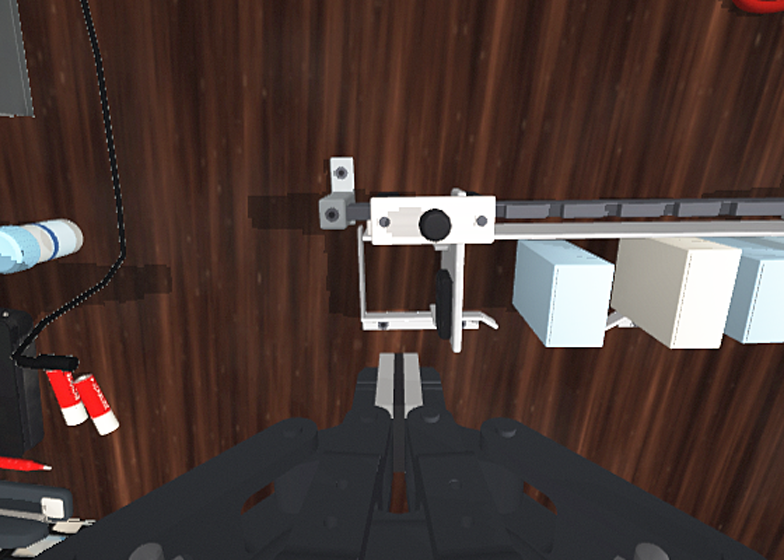

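The fourth carton stands upright in the lane, with its top at about (553–612, 264–347). The thumb pad is at about u 436–452, v 270–338, and the paddle front is at u≈463.

```bash
python3 - <<'E'
from h import *
st,w=pickle.load(open("w3.pkl","rb"))
k=1.4
for n,u,v,z in[("pad top far",437,270,77),("pad top near",436,338,77),("paddle near corner front",463,350,84),("paddle near rear",453,350,84),("c3 far L",555,265,80),("c3 far R",612,263,80),("c3 near L",553,347,80),("c3 near R",604,347,80),
("cream nl",671,347,78),("cream far l",689,252,78),("fence top",600,236,48),("tie bar inner",366,290,14)]:
    print(n,lane(wback((u/k,v/k),z,w,st)).round(1))
E
```

```text
pad top far [ 20.  106.6]
pad top near [-21.9 105.9]
paddle near corner front [-26.4  90.6]
paddle near rear [-26.4  96.4]
c3 far L [23.8 41. ]
c3 far R [25.1  9.3]
c3 near L [-26.1  36.6]
c3 near R [-26.    6.4]
cream nl [-26.8 -34.7]
cream far l [ 31.1 -33.8]
fence top [34.7  3.2]
tie bar inner [-11.3 152. ]
```

Request:
apply_moves:
  angular:
    - [0,0,0]
    - [0,0,0]
    - [0,0,0]
    - [0,0,0]
    - [0,0,0]
    - [0,0,0]
    - [0,0,0]
    - [0,0,0]
    - [0,0,0]
    - [0,0,0]
    - [0,0,0]
    - [0,0,0]
  travel:
    - [-0.138,0.14,0]
    - [0,0,-0.75]
    - [0,0,-0.75]
    - [0,0,-0.75]
    - [0,0,-0.75]
    - [0,0,0]
    - [0.01,-0.12,0]
    - [0.01,-0.12,0]
    - [0.005,-0.06,0]
    - [0.005,-0.05,0]
    - [0.002,-0.025,0]
    - [0,0,0]
  jaw: [0,0,0,0,0,0,0,0,0,0,0,0]

```text
time: 10.02
tool_pos: [555.8, 55.1, 79.6]
tcp_rot: [-180.0, -0.0, 4.8]
ft_force: [0.1, 1.1, 0.6]
finger_gap: -0.0
grip_force: 0.4
```

```bash
python3 - <<'E'
from h import *; from bench import r
st=r.sense();print(lane(st["tool_pos"][:2]).round(1),st["tool_pos"].round(1),st["ft_force"].round(1))
E
```

```text
[  0.5 117.4] [555.8  55.1  79.6] [0.1 1.1 0.6]
```

```bash
cat >>h.py <<'E'
def knob(z=108):
    """lane position of black knob on the white carriage from the wrist camera"""
    import cv2; from bench import r
    st=r.sense(); w=r.snapshot("wrist"); im=w["color"]
    g=cv2.cvtColor(im,cv2.COLOR_RGB2GRAY); hsv=cv2.cvtColor(im,cv2.COLOR_RGB2HSV)
    white=((hsv[...,1]<60)&(g>150)).astype(np.uint8)
    best=[]
    cs,h=cv2.findContours(white,cv2.RETR_CCOMP,cv2.CHAIN_APPROX_NONE)
    for c,hh in zip(cs,h[0]):
        a=cv2.contourArea(c)
        if hh[3]>=0 and a>60:
            (x,y),(W,H),_=cv2.minAreaRect(c); m=cv2.moments(c)
            best.append((a,m["m10"]/a,m["m01"]/a,min(W,H)/max(W,H)))
    best.sort(reverse=True)
    for b in best[:4]: print("  hole area %.0f px (%.1f,%.1f) aspect %.2f"%b,"lane",lane(wback(b[1:3],z,w,st)).round(1))
    print("tcp",lane(st["tool_pos"][:2]).round(2),"z%.1f"%st["tool_pos"][2],"F along lane",(st["ft_force"][:2]@ey).round(2),"t",st["time"])
E
python3 -c "
from h import *;knob()"
```

```text
hole area 244 px (232.7,192.7) aspect 0.96 lane [ 53.4 132.9]
  hole area 240 px (377.5,190.6) aspect 0.96 lane [54.1 90. ]
  hole area 203 px (197.9,121.4) aspect 0.94 lane [ 73.8 141.6]
tcp [  0.46 117.41] z79.6 F along lane 1.09 t 10.025
```

Request:
apply_moves:
  angular:
    - [0,0,0]
    - [0,0,0]
    - [0,0,0]
    - [0,0,0]
  travel:
    - [0.005,-0.05,0]
    - [0.005,-0.05,0]
    - [0.002,-0.025,0]
    - [0,0,0]
  jaw: [0,0,0,0]

```text
time: 10.58
tool_pos: [556.1, 49.8, 79.4]
tcp_rot: [180.0, 0.0, 4.8]
ft_force: [-0.1, -0.8, -0.3]
finger_gap: 0.1
grip_force: 0.0
```

```bash
python3 -c "
from h import *;knob()"
```

```text
hole area 246 px (378.9,190.1) aspect 0.96 lane [54.1 84.3]
  hole area 238 px (233.4,192.1) aspect 0.96 lane [ 53.5 127.3]
  hole area 208 px (188.8,121.2) aspect 0.94 lane [ 73.7 138.7]
tcp [  0.29 112.08] z79.4 F along lane -0.74 t 10.575
```

Request:
apply_moves:
  angular:
    - [0,0,0]
    - [0,0,0]
    - [0,0,0]
    - [0,0,0]
    - [0,0,0]
    - [0,0,0]
    - [0,0,0]
    - [0,0,0]
    - [0,0,0]
    - [0,0,0]
    - [0,0,0]
    - [0,0,0]
    - [0,0,0]
    - [0,0,0]
    - [0,0,0]
    - [0,0,0]
    - [0,0,0]
  travel:
    - [0.011,-0.125,0]
    - [0.011,-0.125,0]
    - [0.011,-0.125,0]
    - [0.011,-0.125,0]
    - [0.011,-0.125,0]
    - [0.011,-0.125,0]
    - [0.011,-0.125,0]
    - [0.011,-0.125,0]
    - [0.011,-0.125,0]
    - [0.011,-0.125,0]
    - [0.011,-0.125,0]
    - [0.011,-0.125,0]
    - [0.011,-0.125,0]
    - [0.011,-0.125,0]
    - [0.011,-0.125,0]
    - [0.011,-0.125,0]
    - [0,0,0]
  jaw: [0,0,0,0,0,0,0,0,0,0,0,0,0,0,0,0,0]

```text
time: 12.75
tool_pos: [563.1, -30.9, 79.4]
tcp_rot: [180.0, 0.0, 4.8]
ft_force: [0.0, -0.1, -0.9]
finger_gap: -0.2
grip_force: 0.0
```

```bash
python3 -c "
from h import *;knob()"
```

```text
hole area 255 px (233.3,189.4) aspect 0.92 lane [54.4 46.4]
  hole area 254 px (378.8,187.2) aspect 1.00 lane [55.1  3.5]
  hole area 238 px (532.8,291.2) aspect 0.03 lane [ 20.  -50.3]
  hole area 214 px (52.1,121.5) aspect 0.88 lane [73.8 95.6]
tcp [ 0.39 31.14] z79.4 F along lane -0.08 t 12.75
```

Request:
apply_moves:
  angular:
    - [0,0,0]
    - [0,0,0]
    - [0,0,0]
    - [0,0,0]
    - [0,0,0]
  travel:
    - [0.01,-0.12,0]
    - [0.01,-0.12,0]
    - [0.01,-0.1,0]
    - [0.006,-0.06,0]
    - [0,0,0]
  jaw: [0,0,0,0,0]

```text
time: 13.42
tool_pos: [564.7, -46.7, 79.6]
tcp_rot: [180.0, -0.0, 4.8]
ft_force: [0.7, -0.8, 0.3]
finger_gap: -0.1
grip_force: 0.0
```

```bash
python3 -c "
from h import *;knob()"
```

```text
hole area 1774 px (393.4,225.4) aspect 0.53 lane [ 43.3 -18. ]
  hole area 256 px (233.5,189.3) aspect 0.96 lane [54.7 30.5]
  hole area 247 px (378.9,187.2) aspect 0.92 lane [ 55.3 -12.5]
  hole area 228 px (502.7,291.9) aspect 0.03 lane [ 20.  -56.4]
tcp [ 0.68 15.29] z79.6 F along lane -0.89 t 13.425
```

Request:
apply_moves:
  angular:
    - [0,0,0]
    - [0,0,0]
    - [0,0,0]
    - [0,0,0]
  travel:
    - [0.003,-0.03,0]
    - [0.003,-0.03,0]
    - [0.003,-0.03,0]
    - [0,0,0]
  jaw: [0,0,0,0]

```text
time: 13.98
tool_pos: [565.0, -49.9, 79.5]
tcp_rot: [180.0, -0.0, 4.8]
ft_force: [0.5, -0.4, -0.5]
finger_gap: -0.3
grip_force: 0.0
```

```bash
python3 -c "
from h import *;knob()"
```

```text
hole area 1664 px (397.3,224.8) aspect 0.53 lane [ 43.6 -22.4]
  hole area 256 px (237.2,189.3) aspect 0.96 lane [54.8 26.2]
  hole area 252 px (382.7,187.2) aspect 0.92 lane [ 55.4 -16.8]
  hole area 232 px (506.0,292.0) aspect 0.03 lane [ 20.1 -60.7]
tcp [ 0.71 12.03] z79.5 F along lane -0.4 t 13.975
```

Request:
apply_moves:
  angular:
    - [0,0,0]
    - [0,0,0]
    - [0,0,0]
  travel:
    - [0.002,-0.02,0]
    - [0,0,0]
    - [0,0,0]
  jaw: [0,0,0]

```text
time: 14.4
tool_pos: [565.1, -50.5, 79.5]
tcp_rot: [-180.0, 0.0, 4.8]
ft_force: [-0.4, -0.5, -0.2]
finger_gap: 0.3
grip_force: 0.0
```

```bash
python3 -c "
from h import *;knob()"
```

```text
hole area 1699 px (396.8,225.0) aspect 0.53 lane [ 43.5 -22.8]
  hole area 252 px (236.8,189.3) aspect 0.98 lane [54.7 25.7]
  hole area 250 px (382.5,187.1) aspect 1.00 lane [ 55.4 -17.3]
  hole area 234 px (505.7,291.9) aspect 0.03 lane [ 20.1 -61.1]
tcp [ 0.68 11.47] z79.5 F along lane -0.45 t 14.4
```

Request:
apply_moves:
  angular:
    - [0,0,0]
    - [0,0,0]
    - [0,0,0]
  travel:
    - [0.002,-0.025,0]
    - [0,0,0]
    - [0,0,0]
  jaw: [0,0,0]

```text
time: 14.82
tool_pos: [565.2, -51.5, 79.5]
tcp_rot: [-180.0, -0.0, 4.8]
ft_force: [0.2, 0.5, 0.3]
finger_gap: 0.0
grip_force: 0.0
```

```bash
python3 -c "
from h import *;knob()"
```

```text
hole area 1712 px (394.2,224.8) aspect 0.53 lane [ 43.6 -23. ]
  hole area 252 px (379.6,187.1) aspect 1.00 lane [ 55.4 -17.5]
  hole area 249 px (233.9,189.3) aspect 1.00 lane [54.7 25.5]
  hole area 230 px (503.3,292.0) aspect 0.03 lane [ 20.1 -61.4]
tcp [ 0.68 10.44] z79.5 F along lane 0.5 t 14.825
```

Request:
apply_moves:
  angular:
    - [0,0,0]
    - [0,0,0]
    - [0,0,0]
  travel:
    - [0.001,-0.015,0]
    - [0,0,0]
    - [0,0,0]
  jaw: [0,0,0]

```text
time: 15.25
tool_pos: [565.2, -52.1, 79.5]
tcp_rot: [-180.0, -0.0, 4.8]
ft_force: [0.3, 0.0, -0.3]
finger_gap: -0.2
grip_force: 0.0
```

```bash
python3 -c "
from h import *;knob()"
```

```text
hole area 1726 px (392.9,224.9) aspect 0.53 lane [ 43.6 -23.2]
  hole area 258 px (232.4,189.2) aspect 1.00 lane [54.8 25.4]
  hole area 249 px (378.0,187.0) aspect 0.92 lane [ 55.4 -17.6]
  hole area 229 px (502.2,291.8) aspect 0.03 lane [ 20.1 -61.6]
tcp [0.7  9.87] z79.5 F along lane -0.02 t 15.25
```

Request:
apply_moves:
  angular:
    - [0,0,0]
    - [0,0,0]
    - [0,0,0]
  travel:
    - [0.001,-0.02,0]
    - [0,0,0]
    - [0,0,0]
  jaw: [0,0,0]

```text
time: 15.68
tool_pos: [565.3, -52.8, 79.5]
tcp_rot: [-180.0, -0.0, 4.8]
ft_force: [0.5, 1.6, -0.5]
finger_gap: -0.1
grip_force: 0.7
```

```bash
python3 -c "
from h import *;knob()"
```

```text
hole area 1735 px (392.7,224.7) aspect 0.53 lane [ 43.6 -23.9]
  hole area 248 px (377.9,187.1) aspect 0.96 lane [ 55.4 -18.3]
  hole area 248 px (232.2,189.2) aspect 0.96 lane [54.8 24.8]
  hole area 230 px (501.9,291.9) aspect 0.03 lane [ 20.1 -62.2]
tcp [0.68 9.17] z79.5 F along lane 1.51 t 15.675
```

Request:
apply_moves:
  angular:
    - [0,0,0]
    - [0,0,0]
    - [0,0,0]
  travel:
    - [0.001,-0.02,0]
    - [0,0,0]
    - [0,0,0]
  jaw: [0,0,0]

```text
time: 16.1
tool_pos: [565.3, -53.4, 79.5]
tcp_rot: [-180.0, -0.0, 4.8]
ft_force: [0.9, 3.5, 0.8]
finger_gap: -0.4
grip_force: 1.7
```

```bash
python3 -c "
from h import *;knob()"
```

```text
hole area 1652 px (392.6,224.4) aspect 0.53 lane [ 43.7 -24.5]
  hole area 248 px (377.7,187.1) aspect 0.96 lane [ 55.4 -18.9]
  hole area 242 px (231.9,189.0) aspect 0.95 lane [54.8 24.2]
  hole area 232 px (501.8,291.9) aspect 0.03 lane [ 20.1 -62.8]
tcp [0.65 8.48] z79.5 F along lane 3.37 t 16.1
```

Request:
apply_moves:
  angular:
    - [0,0,0]
    - [0,0,0]
    - [0,0,0]
    - [0,0,0]
    - [0,0,0]
    - [0,0,0]
    - [0,0,0]
  travel:
    - [-0.02,0.2,0]
    - [-0.03,0.4,0]
    - [0,0,0.7]
    - [0,0,0.9]
    - [0,0,0.9]
    - [0,0,0.5]
    - [0,0,0]
  jaw: [0,0,0,0,0,0,0]

```text
time: 17.02
tool_pos: [564.2, -29.4, 201.0]
tcp_rot: [180.0, -0.2, 4.9]
ft_force: [0.6, 0.3, -1.2]
finger_gap: 0.3
grip_force: 0.0
```

```bash
python3 - <<'E'
from h import *; from bench import r
import cv2
st=r.sense(); w=r.snapshot("wrist"); pickle.dump((st,w),open("w4.pkl","wb"))
cv2.imwrite("pics/w4.png",cv2.resize(w["color"][80:300,200:520,::-1],(800,550),interpolation=cv2.INTER_CUBIC))
knob()
E
```

```text
hole area 480 px (329.7,150.7) aspect 0.97 lane [52.2  2.7]
  hole area 282 px (439.0,166.6) aspect 0.19 lane [ 41.5 -71.6]
  hole area 217 px (367.5,167.8) aspect 0.32 lane [ 40.7 -23.3]
  hole area 162 px (490.3,163.1) aspect 0.43 lane [  44.  -105.8]
tcp [ 0.76 32.66] z199.2 F along lane -0.69 t 17.075
```

View pics/w4.png

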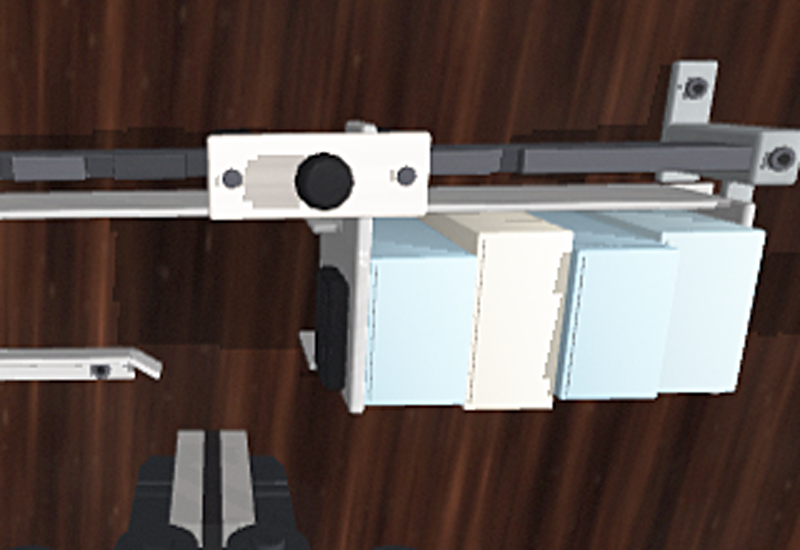

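The four cartons stand upright and closed up between the stop (u≈745) and the paddle (u≈365). The pin has dropped, with two notches left beyond it. The hand is clear, so I'm handing the job in.

```bash
python3 -c "
from bench import r
print(r.hand_in())"
```

```text
the job is handed in; nothing more can be done
None
```

I handed the job in at about 17 s of the 51 s limit: the fourth carton is in the lane, the row is closed up against the end stop, and the follower sits in what I measured as the four-carton notch (seen from the push dropping, then rising to 3.4 N); the hand-in returned no verdict.

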